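Free the ratchet pawl and bring the hold-down arm onto the ring

ROBOT

A 6-joint arm with a two-finger parallel gripper is mounted at the origin on the work surface; the furniture and walls round the work are solid. World frame = base frame: x ahead of the robot, y to its left, z up, the work surface at z = 0. Lengths are in m, angles in rad, forces in N, time in s.
With the tool pointing down it reaches from about 0.25 to 0.775 m from the base axis. Payload 4 kg.
Tool frame: the origin (TCP) lies between the finger pads; the fingertips stand 14 mm ahead of it and the grasp point (between the pads) lies 5 mm behind it; z points along the fingers, y is the line along which they close (so a half turn about z gives the same grasp; the last joint's range is limited). The gripper opens to 94 mm and grips with 3 to 60 N. Pads are 16 mm wide; open, the fingers measure 119 mm over their backs; the gripper's body (75 mm by 177 mm) begins 78 mm behind the grasp point.
Start: joints at [1.003, 0.087, 1.371, -0, 1.684, -0.103], TCP at [0.247, 0.492, 0.22] pointing down, gripper open.
Joint ranges: [-3.1, 3.1], [-0.76, 2.03], [0.27, 2.55], [-1.08, 4.22], [0.17, 2.65], [-2.57, 2.57]. Speed limits (rad/s): [2.79, 2.79, 3.14, 3.14, 3.14, 3.14].

INTERFACE

Orientations are given as a rotation vector (axis times angle).
In Python, from workcell import telemetry, cams, ticket gives the robot as it stands. The module is installed in compiled form; this text tells all that it offers.
- The arm moves only by the shell command python3 -m jog 'ROWS' [OPENING] [FORCE]. ROWS is JSON, a list that holds one entry, the list of rows, each a list of 4 numbers: the shift along the tool's x, y, z in mm, then the turn about the tool's z in rad. A call has 1 to 12 rows; each row shifts and turns the commanded pose from where the row before left it, along the tool's axes as they then stand; what a row does not reach is not made up. A row lasts 1/8 s, in which the tool goes at most 62.5 mm and 10.7 degrees, less where a joint would pass 70% of its speed; a pose out of reach is approached as far as the arm can. A call with a gripper value outside its range is refused whole. OPENING is the opening, from -1 (shut) to 1 (fully open), set as the call begins (- or left out, the last holds). The fingers move at their own pace and stop on an object; FORCE is the grip in N (left out, the last holds). Time passes only in rows, so rows that do not move let the fingers close. It gives the time, the measured TCP pose, the force, the opening and the grip force at its end, in the units of the state.
- telemetry.read_state(): the state, without advancing time (a new reading comes with each control period).
- cams.grab_frame(name): name is "side" or "top"; returns a dict with "image" (480x640x3 uint8, red, green, blue), "depth" (480x640 float32, m along the optical axis (not along the pixel's ray), 0 where there is no reading), "fx", "fy", "cx", "cy" (pixels), "extrinsics" (4x4, takes a point from world to camera coordinates). Camera axes: x right, y down, z forward; pixel columns grow to the right and rows downward; lengths in m; the calibration is good to about 2 mm. A picture is of the moment at which its call begins.
- ticket.job_done(): hands the job in; it is judged then, once.
The state is a dict: "clock": time; "qpos": joint angles; "qvel": joint speeds; "joint_torque": joint torques, N m; "position": TCP position; "ee_rot": TCP orientation; "force": force on the tool from outside, world axes, zero at the start; "moment": the same for the moment, N m; "width": finger opening in m; "gripper_force": force on a finger pad.
Only numpy, scipy, OpenCV 4.12 (cv2) and the standard library are available. Lean on these libraries where they do the work, as an engineer would, in place of code of your own. Each camera call takes 0.05 s, during which the arm holds its last target. There are 200 camera calls.

TASK

Clamp the freshly glued wooden ring under the small ratchet press: press the pawl's thumb tab all the way down so that the pawl stays clear of the teeth, and only then push the raised arm down by its rubber cross grip until the foot presses on the ring. Only press and push, with the fingertips: nothing is to be picked up. Leave the ring where it lies on the anvil, do not disturb the other things on the table, and finish clear of the press with the arm staying down.

Things in the scene. Friction and masses are not known exactly. Their poses are not given: they have to be found in the camera images.
- press: Small ratchet hold-down press, bolted to the table. Painted grey base plate 205 x 72 x 12 mm; origin on the table surface below the arm's pivot; its x axis runs along the arm (towards grip and anvil), opposite to the pawl tab; y is parallel to both hinge pins; z up. The plate reaches from x = -80 to x = +125 mm. Two grey cheeks at y = +-14.5 mm carry the arm pin (top 98 mm high). The press stands at a different place and yaw each time.
- press_arm (a joint): Angle of the press arm in rad: 0 = level, foot just seated on the ring; grows as the arm rises (0.95 = upper stop; starts about 0.75 to 0.9). The hinge is stiff, so the arm stays where it is left and never falls by itself: moving it takes about 3 N at the grip. With the pawl engaged it can only go down to about 0.72, where a saw tooth of its ratchet sector stops on the pawl. With the pawl pressed free it goes down to 0, where the ring stops it.
- pivot (a point): Axis of the arm's hinge (along the press's y), 85 mm above the table, at the press's origin in plan.
- grip_mid (a point): Middle of the arm's black rubber cross grip, a round bar of radius 9 mm and 56 mm long, parallel to the press's y, at the arm's free end, 150 mm from the arm's hinge axis. It moves with the arm: at angle a it lies 150*cos(a) mm along the press's x from the pivot and 150*sin(a) mm above it. Nothing of the arm stands above the grip; push it from above.
- pawl (a joint): Angle of the dark steel pawl in rad: 0 = engaged in the teeth (start), 0.35 = tab fully down on its stop, pawl clear. Needs at least 0.28 to count as clear. It has a stiff pin and no return spring: it stays where it is left; the tab takes about 3 N. Its hinge pin is parallel to the press's y, 36 mm behind the press's origin (press x = -36 mm), 40 mm above the table.
- tab_top (a point): Middle of the top face of the pawl's thumb tab, a ribbed dark steel plate 24 mm (press x) by 28 mm (press y) by 6 mm at the pawl's tail, the end of the press away from the arm. At the start 92 mm behind the press's origin (press x = -92 mm) and 58 mm above the table; the tab goes down about 19 mm when pressed from above, to 39 mm above the table.
- anvil_top (a point): Centre of the top face of the round steel anvil (diameter 56 mm) on the base plate, at press x = +85 mm, 22 mm above the table. The arm's round rubber foot (diameter 26 mm) comes down over it.
- wood_ring: Dark turned wooden ring, 32 mm across and 12 mm high, lying flat and loose on the anvil; origin at the centre of its underside.
- vial: Bystander: clear bead vial with a black cap, 29 mm across, 52 mm high, upright near the press; origin under its centre.
- stone: Bystander: black and green stone nugget, 20 x 30 x 17 mm, near the press; origin under its centre.
- cutters: Bystander: side cutters with blue handles, 43 x 116 x 13 mm, lying near the press; origin under the centre.
- glue_tube: Bystander: yellow glue tube with a red cap, 30 x 113 x 23 mm, lying to the right; origin under the centre.
- tape_roll: Bystander: roll of brown tape lying flat, 96 mm across, 48 mm high, to the right; origin under the centre.
- pliers: Bystander: round-nose pliers with red handles, 43 x 127 x 11 mm, lying on the dark bench plate to the left; origin under the centre.

How it is judged:
By the outcome, as a careful person would: the job done as asked, in the order asked, and still so for the second after the job is handed in, with the robot touching nothing.
It also fails if it takes over 45 s, if anything falls off the work surface, if the arm or the gripper's body presses on something with over 40 N, if the wrist force passes 120 N, or if a joint passes its speed limit or range.

## Working session

There is one attempt and no reset: what is moved stays moved. The work goes in short steps, Python scripts to look and compute and a shell command to move; the robot and the scene stay as the last step left them, time stands still between calls to the robot, and variables do not carry over. Pictures are saved under pics/ and viewed, at most 10 in all, crops included, and the job is handed in when it is done.

```bash
mkdir -p pics; cat > h.py <<'E'
import numpy as np, cv2
from workcell import telemetry, cams, ticket
def grab(n):
    f=cams.grab_frame(n); np.savez(f'{n}.npz',**f); return f
def pts(f):
    d=f['depth']; v,u=np.mgrid[:480,:640]
    c=np.stack([(u-f['cx'])/f['fx']*d,(v-f['cy'])/f['fy']*d,d],-1)
    E=f['extrinsics']; return (c-E[:3,3])@E[:3,:3]
E
python3 - <<'E'
from h import *
for n in('top','side'):
    f=grab(n); cv2.imwrite(f'pics/{n}0.png',f['image'][...,::-1])
    E=f['extrinsics'];print(n,-E[:3,:3].T@E[:3,3],E[:3,:3].round(2).tolist(),f['fx'])
s=telemetry.read_state();print(s)
E
```

```text
top [0.40796959 0.04959021 1.79523453] [[-0.02, -1.0, -0.02], [-1.0, 0.02, -0.08], [0.08, 0.02, -1.0]] 589.8364445569323
side [ 0.89586953 -0.44046929  1.10863309] [[0.85, 0.53, -0.0], [0.45, -0.73, -0.51], [-0.28, 0.43, -0.86]] 470.2840379847831
{'clock': 0.1, 'qpos': array([ 1.00292502e+00,  8.78531433e-02,  1.37210990e+00, -3.01849688e-05,
        1.68360332e+00, -1.03094536e-01]), 'qvel': array([ 0.00127716, -0.00258918, -0.00185938,  0.00254305,  0.00093941,
       -0.00232317]), 'joint_torque': array([ 2.11528939e-03, -3.41257596e+01, -3.03299296e+01,  7.20307580e-02,
        3.05471546e-02, -1.07421251e-04]), 'position': array([0.2462759 , 0.49124814, 0.21843304]), 'ee_rot': array([-7.23377917e-01, -3.05653655e+00,  2.94238305e-03]), 'force': array([ 0.21480138,  0.42921465, -0.16571862]), 'moment': array([-0.03788487,  0.0215819 , -0.00535742]), 'gripper_force': 0.0, 'width': 0.0938655729783884}
```

View pics/top0.png

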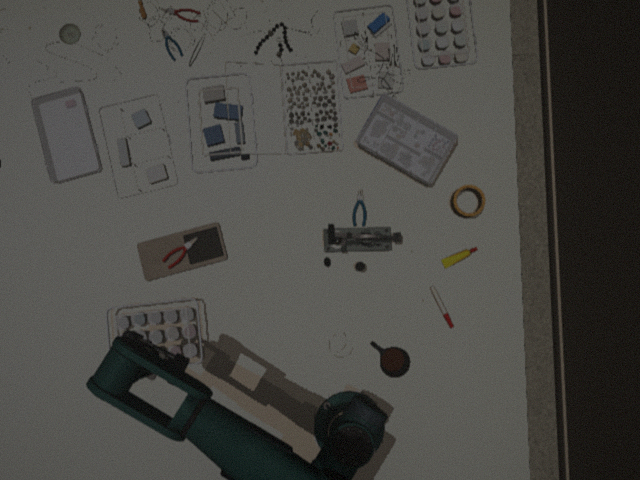

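View pics/side0.png

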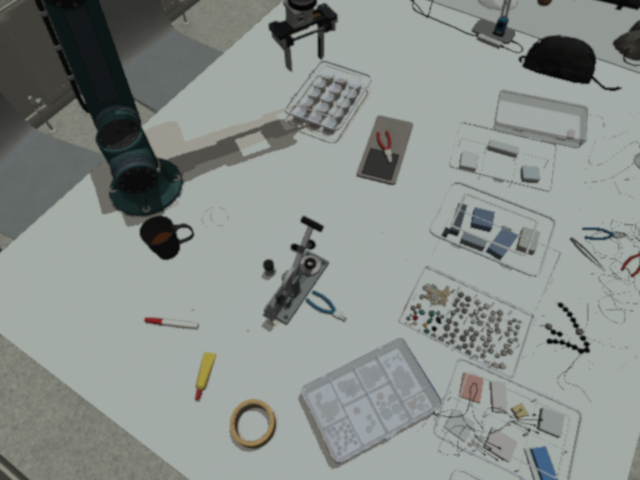

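The top view shows the press at about u 323–403, v 225–252: grip at the left (332,235), tab at the right (398,238), cutters above and vial and stone below. In the side view the grip is at (312,223) and the tab at (268,323). Next I'll measure with depth.

```bash
python3 - <<'E'
from h import *
out=[]
for n,(u0,u1,v0,v1) in dict(top=(305,420,185,280),side=(240,360,205,340)).items():
    f=dict(np.load(f'{n}.npz')); P=pts(f)
    im=f['image'][v0:v1,u0:u1,::-1]; p=P[v0:v1,u0:u1].reshape(-1,3)
    k=5 if n=='top' else 4
    big=cv2.resize(im,None,fx=k,fy=k,interpolation=cv2.INTER_CUBIC); big=cv2.convertScaleAbs(big,alpha=1.8 if n=='top' else 1.2)
    cv2.imwrite(f'pics/{n}crop.png',big)
    for a,b in((.008,.016),(.05,.065),(.08,.11),(.15,.25)):
        m=(p[:,2]>a)&(p[:,2]<b); q=p[m]
        if len(q)>3:
            print(n,a,b,len(q),q.mean(0).round(4),q.min(0).round(4),q.max(0).round(4))
            if a==.008: print(cv2.minAreaRect((q[:,:2]*1000).astype(np.float32)))
E
```

```text
top 0.008 0.016 947 [ 0.569  -0.0463  0.0113] [ 0.4344 -0.2257  0.008 ] [0.7255 0.1232 0.016 ]
((579.8564453125, -51.93669128417969), (345.9161682128906, 287.490966796875), 88.9314193725586)
top 0.05 0.065 157 [ 0.5317 -0.1052  0.0558] [ 0.4625 -0.1617  0.05  ] [ 0.574  -0.0295  0.0644]
top 0.08 0.11 137 [ 0.5559 -0.0708  0.0941] [ 0.5362 -0.1163  0.081 ] [ 0.5777 -0.0265  0.1091]
top 0.15 0.25 223 [0.5556 0.0308 0.1878] [ 0.5291 -0.0128  0.1508] [0.5848 0.0518 0.2107]
side 0.008 0.016 1271 [ 0.5813 -0.0475  0.0121] [ 0.351  -0.2175  0.008 ] [0.7103 0.2527 0.016 ]
((542.2371215820312, 15.201278686523438), (287.1689453125, 382.1403503417969), 30.468090057373047)
side 0.05 0.065 265 [ 0.537  -0.1065  0.0561] [ 0.4595 -0.1624  0.05  ] [ 0.5747 -0.0264  0.0646]
side 0.08 0.11 263 [ 0.5601 -0.0704  0.0947] [ 0.5346 -0.1169  0.08  ] [0.5773 0.0272 0.1099]
side 0.15 0.25 351 [0.5568 0.0272 0.1858] [ 0.5285 -0.0133  0.1503] [0.583  0.0524 0.2088]
```

View pics/topcrop.png

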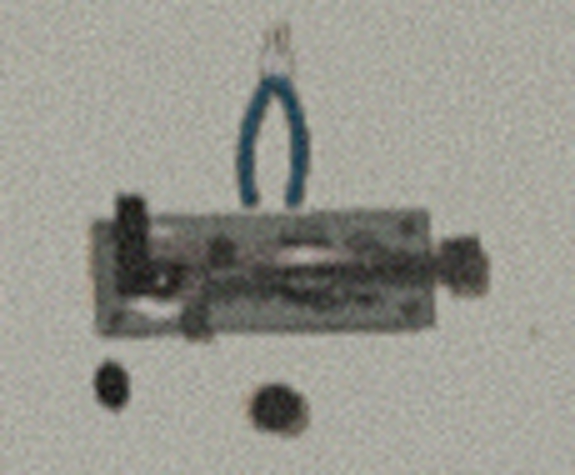

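View pics/sidecrop.png

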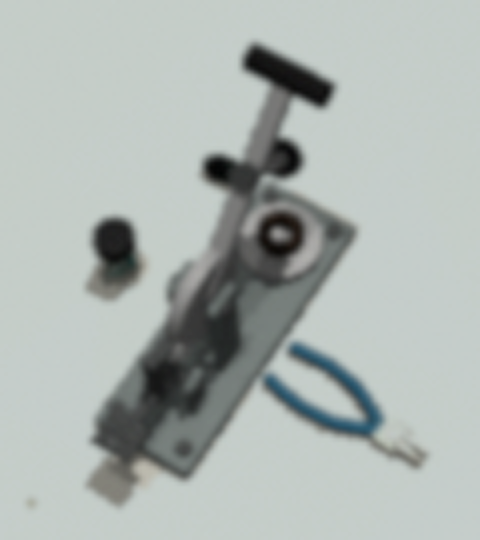

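The crops show the grip as a black bar at top-crop (132,243), full pixel (331,234). The tab is the dark plate at crop (463,265), full pixel (398,238), and the base plate runs from crop u 95 to 433. The ring sits on the anvil at side-crop (281,233).

```bash
python3 - <<'E'
from h import *
Q=[]
for n,(u0,u1,v0,v1) in dict(top=(305,420,185,280),side=(240,360,205,340)).items():
    f=dict(np.load(f'{n}.npz')); p=pts(f)[v0:v1,u0:u1].reshape(-1,3); c=f['image'][v0:v1,u0:u1].reshape(-1,3).astype(int)
    t=p[(p[:,2]>.05)&(p[:,2]<.066)&(p[:,1]<-.13)]
    print(n,'tab',len(t),np.median(t,0).round(4),t.min(0).round(4),t.max(0).round(4),cv2.minAreaRect((t[:,:2]*1000).astype(np.float32)))
    g=p[p[:,2]>.185]; print('grip',len(g),np.median(g,0).round(4),g.min(0).round(4),g.max(0).round(4),cv2.minAreaRect((g[:,:2]*1000).astype(np.float32)))
    b=p[(abs(p[:,2]-.012)<.003)&(c.max(1)-c.min(1)<30)&(p[:,0]>.5)&(p[:,0]<.62)&(p[:,1]>-.18)&(p[:,1]<.09)]
    m=c.mean(1)[(abs(p[:,2]-.012)<.003)]
    print('plate',len(b),cv2.minAreaRect((b[:,:2]*1000).astype(np.float32)),b[:,:2].min(0),b[:,:2].max(0))
    r=p[(p[:,2]>.028)&(p[:,2]<.04)&(p[:,1]>-.02)&(p[:,1]<.06)&(p[:,0]>.52)]; 
    if len(r): print('ring',len(r),r.mean(0).round(4))
    for nm,m in dict(vial=(p[:,0]<.51)&(p[:,2]>.045)).items(): print(nm,p[m].mean(0).round(3))
    # z histogram along
# plate by colour in top view
f=dict(np.load('top.npz'));P=pts(f);im=f['image'][185:280,305:420]
g=cv2.GaussianBlur(im,(0,0),.7).max(2); m=(g<np.median(g)*.82).astype(np.uint8)
m=cv2.morphologyEx(m,cv2.MORPH_OPEN,np.ones((9,9)))
c=max(cv2.findContours(m,0,2)[0],key=cv2.contourArea); R=cv2.boxPoints(cv2.minAreaRect(c))+[305,185]
E=f['extrinsics'];o=-E[:3,:3].T@E[:3,3]
d=np.c_[(R[:,0]-f['cx'])/f['fx'],(R[:,1]-f['cy'])/f['fy'],np.ones(4)]@E[:3,:3]
W=o+d*((.012-o[2])/d[:,2])[:,None];print(W.round(4),W.mean(0))
E
```

```text
top tab 79 [ 0.5582 -0.1489  0.0575] [ 0.5458 -0.1617  0.0503] [ 0.57   -0.1308  0.0651] ((557.945556640625, -146.28590393066406), (30.892148971557617, 24.213050842285156), 89.92781829833984)
grip 192 [0.5486 0.0459 0.2019] [0.408  0.0267 0.1857] [0.5848 0.0518 1.7952] ((496.2375793457031, 40.0333137512207), (24.63937759399414, 176.82351684570312), 89.06828308105469)
plate 492 ((559.7265014648438, -44.625091552734375), (117.13603210449219, 261.71173095703125), 1.1575922966003418) [ 0.50052351 -0.17663746] [0.61865297 0.0856457 ]
ring 22 [0.5489 0.0206 0.0326]
vial [ 0.447 -0.004  0.759]
side tab 124 [ 0.5573 -0.1502  0.058 ] [ 0.5434 -0.1624  0.0515] [ 0.5709 -0.1312  0.0646] ((557.13916015625, -146.7698974609375), (31.166419982910156, 27.56024169921875), 89.90399932861328)
grip 289 [0.5648 0.0367 0.2029] [ 0.5285 -0.4405  0.185 ] [0.8959 0.0524 1.1086] ((729.4908447265625, -183.92288208007812), (49.27275085449219, 609.560546875), 37.58607482910156)
plate 861 ((569.9910278320312, -36.123992919921875), (100.07483673095703, 205.36705017089844), 0.6732878088951111) [ 0.51887525 -0.13896264] [0.61989044 0.06644315]
ring 100 [0.5564 0.026  0.034 ]
vial [ 0.474 -0.041  0.051]
[[ 0.5961  0.0664  0.012 ]
 [ 0.5921 -0.1701  0.012 ]
 [ 0.5192 -0.1682  0.012 ]
 [ 0.523   0.0675  0.012 ]] [ 0.55758789 -0.0510909   0.012     ]
```

```bash
python3 -m jog '[[[0,0,-15,0.1845],[0,0,-15,0.1845],[0,0,-15,0.1845],[0,0,-15,0.1845],[0,0,-15,0.1845],[0,0,-15,0.1845],[-50,25,0,0],[-50,25,0,0],[-50,25,0,0],[-50,25,0,0],[-50,25,0,0],[-50,25,0,0]]]' -1 && python3 -m jog '[[[-50,25,0,0],[-50,25,0,0],[-50,25,0,0],[-50,25,0,0],[-50,25,0,0],[-50,25,0,0],[0,0,0,0],[0,0,0,0]]]'
```

```text
clock: 1.6
position: [0.3965, 0.1898, 0.3091]
ee_rot: [-2.222, -2.22, 0.0]
force: [1.1, 0.1, -0.3]
width: 0.0005
gripper_force: 0.0
clock: 2.6
position: [0.5456, -0.1083, 0.3089]
ee_rot: [-2.222, -2.219, 0.0]
force: [-0.0, -0.0, 0.1]
width: 0.0001
gripper_force: 0.0
```

```bash
python3 -m jog '[[[-43,12,0,0],[0,0,50,0],[0,0,50,0],[0,0,50,0],[0,0,45,0],[0,0,15,0],[0,0,0,0],[0,0,0,0]]]' && python3 - <<'E'
from h import *
f=grab('side'); cv2.imwrite('pics/s1.png',cv2.resize(f['image'][180:360,200:400,::-1],None,fx=3,fy=3,interpolation=2))
E
```

```text
clock: 3.6
position: [0.5595, -0.1518, 0.1024]
ee_rot: [2.219, 2.218, 0.003]
force: [0.1, 0.6, 0.8]
width: 0.0005
gripper_force: 0.0
```

View pics/s1.png

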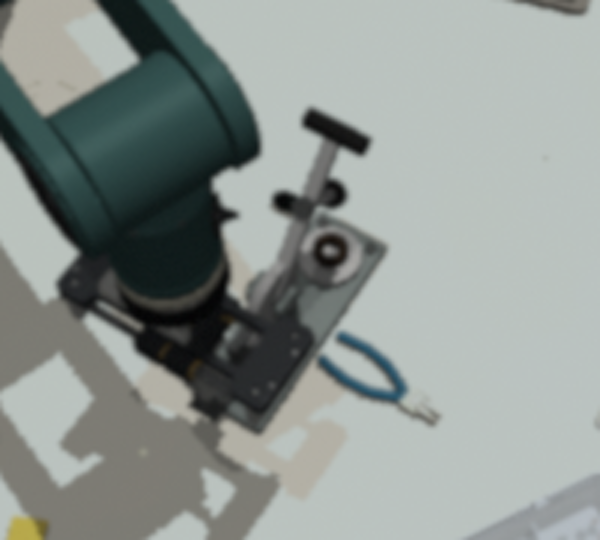

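The gripper is over the tail end of the press. The tab is hidden around (210,400), and the grip, arm and cutters are untouched. Press down.

```bash
python3 -m jog '[[[0,0,15,0],[0,0,12,0],[0,0,6,0],[0,0,5,0],[0,0,5,0],[0,0,0,0]]]'; python3 -m jog '[[[0,0,3,0],[0,0,2,0],[0,0,0,0]]]';python3 -m jog '[[[0,0,2,0],[0,0,0,0]]]'
```

```text
clock: 4.4
position: [0.558, -0.1518, 0.0562]
ee_rot: [2.223, 2.22, 0.0]
force: [0.4, -2.3, 1.4]
width: 0.0007
gripper_force: 1.4
clock: 4.78
position: [0.5584, -0.1518, 0.0545]
ee_rot: [2.221, 2.219, 0.001]
force: [-4.7, -1.6, 12.9]
width: 0.0006
gripper_force: 6.6
clock: 5.03
position: [0.5586, -0.1519, 0.0543]
ee_rot: [2.22, 2.219, 0.001]
force: [-7.9, -1.5, 20.4]
width: 0.0004
gripper_force: 9.5
```

The tab reached its stop, with the tip at 40 mm and the force rising to 20 N. Retract and verify.

```bash
python3 -m jog '[[[0,0,-30,0],[0,0,-50,0],[0,0,-55,0],[0,0,-55,0],[0,0,-55,0],[0,-55,0,0],[0,-55,0,0],[0,-55,0,0],[0,-20,0,0],[0,0,0,0]]]' && python3 - <<'E'
from h import *
for n in('side','top'):
    f=grab(n);p=pts(f).reshape(-1,3)
    t=p[(abs(p[:,0]-.557)<.009)&(p[:,1]<-.145)&(p[:,1]>-.16)&(p[:,2]<.1)&(p[:,2]>.025)]
    print(n,len(t),np.median(t,0) if len(t) else '')
    for y in (-.158,-.154,-.15,-.146,-.142):
        q=t[abs(t[:,1]-y)<.002]; print(y,len(q),np.median(q[:,2]) if len(q) else '')
    g=p[(abs(p[:,0]-.557)<.04)&(abs(p[:,1]-.04)<.05)&(p[:,2]>.18)&(p[:,2]<.23)]
    if len(g): print('grip',len(g),g.min(0),g.max(0),cv2.minAreaRect((g[g[:,2]>.19][:,:2]*1000).astype(np.float32)))
E
```

```text
clock: 6.28
position: [0.3723, -0.1503, 0.2943]
ee_rot: [-2.222, -2.22, -0.003]
force: [1.2, -0.3, 0.3]
width: 0.0004
gripper_force: 0.0
side 51 [ 0.55720915 -0.1534426   0.03849316]
-0.158 14 0.03620138913202463
-0.154 16 0.03832565340457512
-0.15 10 0.03952614993951381
-0.146 11 0.03983267508065532
-0.142 0 
grip 228 [0.5280668 0.0201876 0.1802192] [0.582981   0.0528918  0.20630779] ((555.5822143554688, 40.788734436035156), (54.85740661621094, 22.68482208251953), 2.2746546268463135)
top 29 [ 0.55683256 -0.15151793  0.03777764]
-0.158 7 0.03811354546209739
-0.154 7 0.040627418654852296
-0.15 11 0.03629213007000267
-0.146 4 0.03626716994155303
-0.142 0 
grip 156 [0.52886288 0.02388499 0.18036381] [0.58505167 0.05180385 0.21027637] ((556.8660278320312, 40.44167709350586), (21.841079711914062, 56.10667037963867), 89.04773712158203)
```

The tab now measures about 38.5 mm high, so it is fully down, and the arm is still up. Next, go above the grip.

```bash
python3 -m jog '[[[38,37,0,0],[38,37,0,0],[38,37,0,0],[38,37,0,0],[38,36,0,0],[0,0,30,0],[0,0,20,0],[0,0,10,0],[0,0,0,0],[0,0,0,0]]]'
```

```text
clock: 7.62
position: [0.5577, 0.0384, 0.2355]
ee_rot: [2.222, 2.22, 0.002]
force: [-0.6, -0.3, 0.0]
width: 0.0007
gripper_force: 0.0
```

```bash
python3 -m jog '[[[0,0,8,0],[2,0,5,0],[6,0,6,0],[6,0,6,0],[5,0,6,0],[5,0,6,0],[0,0,0,0]]]'
```

```text
clock: 8.5
position: [0.557, 0.0632, 0.1968]
ee_rot: [-2.221, -2.221, -0.0]
force: [-0.5, 0.1, 0.3]
width: 0.0007
gripper_force: 0.0
```

```bash
python3 - <<'E'
from h import *
f=grab('side'); cv2.imwrite('pics/s2.png',cv2.resize(f['image'][170:350,200:400,::-1],None,fx=3,fy=3,interpolation=2))
E
```

```text
(no output)
```

View pics/s2.png

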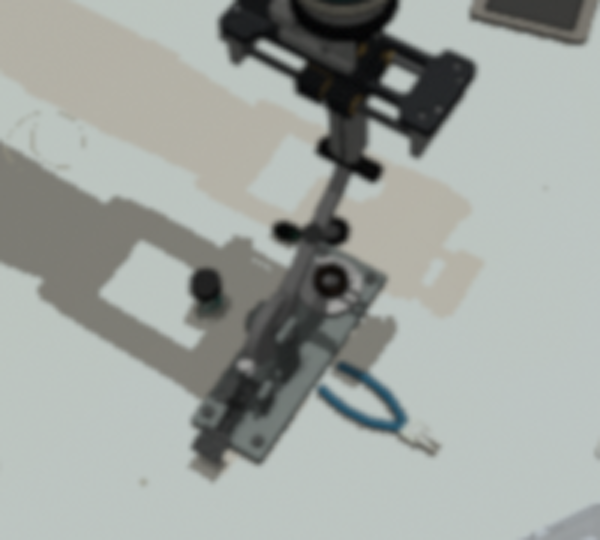

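The closed fingertips sit on the middle of the grip at (348,158) and the arm has started down. Ring at (330,280) and tab are in place, so continue along the arc.

```bash
python3 -m jog '[[[4,0,5,0],[4,0,6,0],[4,0,7,0],[4,0,7,0],[3,0,7,0],[3,0,7,0],[2,0,7,0],[2,0,7,0],[2,0,7,0],[0,0,0,0]]]'; python3 -m jog '[[[1,0,6,0],[1,0,6,0],[1,0,6,0],[0,0,4,0],[0,0,0,0]]]'
```

```text
clock: 9.8
position: [0.5567, 0.0898, 0.1362]
ee_rot: [-2.223, -2.22, 0.004]
force: [0.3, -0.6, 1.3]
width: 0.0007
gripper_force: 0.0
clock: 10.42
position: [0.557, 0.0933, 0.1147]
ee_rot: [-2.222, -2.22, 0.001]
force: [-0.3, 0.3, -0.6]
width: 0.0002
gripper_force: 0.0
```

```bash
python3 -m jog '[[[0,0,3,0],[0,0,3,0],[0,0,2,0],[0,0,0,0]]]'; python3 -m jog '[[[0,0,2,0],[0,0,0,0]]]'
```

```text
clock: 10.92
position: [0.5573, 0.0937, 0.1081]
ee_rot: [2.222, 2.221, 0.002]
force: [-1.9, 1.9, 3.9]
width: 0.0005
gripper_force: 2.1
clock: 11.18
position: [0.5574, 0.0938, 0.1079]
ee_rot: [2.222, 2.22, 0.003]
force: [-4.5, 0.9, 10.5]
width: 0.0004
gripper_force: 5.2
```

```bash
python3 -m jog '[[[0,0,2,0],[0,0,0,0]]]'; python3 -m jog '[[[0,0,-15,0],[0,0,-40,0],[0,0,-55,0],[0,0,-55,0],[0,-50,0,0],[0,-50,0,0],[0,-50,0,0],[0,-30,0,0],[30,0,0,0],[0,0,0,0],[0,0,0,0]]]' && python3 - <<'E'
from h import *
f=grab('side'); cv2.imwrite('pics/s3.png',cv2.resize(f['image'][190:340,220:380,::-1],None,fx=4,fy=4,interpolation=2))
for n in('side','top'):
    f=grab(n);p=pts(f).reshape(-1,3)
    t=p[(abs(p[:,0]-.557)<.009)&(p[:,1]<-.145)&(p[:,1]>-.16)&(p[:,2]<.1)&(p[:,2]>.025)]
    g=p[(abs(p[:,0]-.557)<.025)&(abs(p[:,1]-.092)<.004)&(p[:,2]>.05)&(p[:,2]<.2)]
    print(n,np.median(t,0),len(g),np.median(g,0),g[:,2].max())
E
```

```text
clock: 11.42
position: [0.5576, 0.0938, 0.1077]
ee_rot: [2.221, 2.22, 0.004]
force: [-6.4, 1.5, 16.4]
width: 0.0004
gripper_force: 8.3
clock: 12.8
position: [0.3773, 0.123, 0.2682]
ee_rot: [2.222, 2.22, -0.002]
force: [-0.7, 0.3, -0.3]
width: 0.0006
gripper_force: 0.0
side [ 0.55798138 -0.15254863  0.03911312] 49 [0.55804539 0.0911726  0.09390804] 0.0980925719284691
top [ 0.55666972 -0.15156385  0.03864327] 52 [0.55611027 0.09216457 0.09140085] 0.09980622755754086
```

View pics/s3.png

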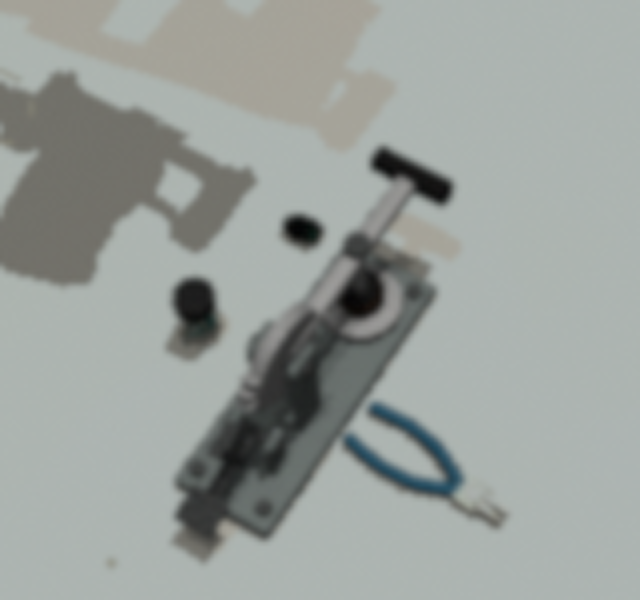

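The arm is level, with the grip at (412,175) and its top at 94 mm. The foot is over the ring on the anvil at (362,295), the tab is down at (200,512), and the stone, vial and cutters haven't moved. The gripper is clear.

```bash
python3 -c "
from workcell import ticket
print(ticket.job_done())"
```

```text
the job is handed in; nothing more can be done
None
```

The ring is clamped: I pressed the pawl tab fully down first (about 39 mm high), then pushed the arm down level onto the ring; the gripper is clear, the things beside the press look unmoved, and the job was handed in at about 13 s.

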